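# Pack up the dominoes table

## Task

Pack up the dominoes table: put every red domino that is lying out into the open white tub and fit the loose blue lid flush onto it, then stack both closed tubs squarely on that lid, one on the other in either order, with their corner feet right down in the recesses of the lid below. Turn the brass knob as well, clockwise, until the white pointer of the score wheel is at rest in the click at the green stud. Do not shift or knock over the toothpick jar, tumbler, salt shaker or sauce bottle.

Things in the scene. Friction and masses are not known exactly. Their poses are not given: they have to be found in the camera images.
- tub_base_rim (a point): open white tub, screwed to the table, empty at the start: outside 118 mm (its x) by 59 mm (its y), 50 mm high, walls and floor 3 mm. The point is the centre of its mouth at rim height (50 mm above the table); z up.
- tub_base: the same fixed open tub; origin at the centre of its underside, on the table, same axes.
- lid_mid (a point): loose blue lid, top up: plate 122 (x) by 63 (y), 10 mm thick; below it a stepped plug 6 mm deep (107 x 48, lower half 103 x 44 mm) that enters the tub's mouth with 2.5 mm play, the plate then resting on the rim. Point: its centre, 8 mm above its lowest face, so 2 mm above the rim when fitted. Each top corner has a recess 17 x 17, 5 mm deep, centres 49.5 (x), 20 mm (y) from the middle. Grasp across 63 mm. 80 g.
- tub_a_mid (a point): closed tub, white, fixed blue lid, 122 (x) by 63 (y), 60 mm high with its 4 tapered black corner feet (6 high, 12 to 8 mm wide; centres 49.5 (x), 20 mm (y) from the middle). Recesses in its top as in the loose lid; feet fit them with 2.8 mm play. Point: centre, 30 mm above the soles; seated, it is 33 mm above the loose lid's point or 55 mm above the other tub's. Grasp across 63 mm. 250 g.
- tub_b_mid (a point): closed tub, white, fixed blue lid, 122 (x) by 63 (y), 60 mm high with its 4 tapered black corner feet (6 high, 12 to 8 mm wide; centres 49.5 (x), 20 mm (y) from the middle). Recesses in its top as in the loose lid; feet fit them with 2.8 mm play. Point: centre, 30 mm above the soles; seated, it is 33 mm above the loose lid's point or 55 mm above the other tub's. Grasp across 63 mm. 250 g.
- domino1_mid (a point): red acrylic domino, 48 mm (its x) by 24 mm (its y) by 11 mm thick, white pips on its upper face, lying flat on the table; the point is its centre. 18 g. Absent in some starts (None from the start).
- domino2_mid (a point): red acrylic domino, 48 mm (its x) by 24 mm (its y) by 11 mm thick, white pips on its upper face, lying flat on the table; the point is its centre. 18 g. Absent in some starts (None from the start).
- domino3_mid (a point): red acrylic domino, 48 mm (its x) by 24 mm (its y) by 11 mm thick, white pips on its upper face, lying flat on the table; the point is its centre. 18 g. Absent in some starts (None from the start).
- domino4_mid (a point): red acrylic domino, 48 mm (its x) by 24 mm (its y) by 11 mm thick, white pips on its upper face, lying flat on the table; the point is its centre. 18 g. Absent in some starts (None from the start).
- domino5_mid (a point): red acrylic domino, 48 mm (its x) by 24 mm (its y) by 11 mm thick, white pips on its upper face, lying flat on the table; the point is its centre. 18 g. Absent in some starts (None from the start).
- score_wheel (a joint): turn of the wooden score wheel and its brass bar knob, rad, counter-clockwise from above positive. Eight detents a turn, at multiples of 0.785 rad; range -3.6 to 1.3. Starts in the detent at -0.785, 0 or 0.785. The studs stand at -1.571, -2.356, -3.142 in varying order, so it must go clockwise. 0.06 N m carries it over a click; let go, it settles into the nearest detent.
- score_grip (a point): centre of the brass bar knob's grip, on the wheel's axis: bar 50 mm long (its x), 14 mm thick (its y), 30 mm high; this point lies 46 mm above the table, 12 mm below the bar's top; the wheel's wooden face (96 mm diameter) is 20 mm below the point. x points to the white pointer.
- score_pointer (a point): outer tip of the white pointer line on the wheel, 47 mm from its axis, 26 mm above the table.
- stud_green_top (a point): green stud (14 mm diameter, 8 mm high) on the score board, 63 mm from the wheel's axis: the mark to set; top centre, 22 mm above the table. The pointer tip is 16 mm from it when they are in line.
- stud_yellow_top (a point): yellow stud, likewise; not the mark to set.
- stud_black_top (a point): black stud, likewise; not the mark to set.
- toothpick_jar: chunky blue ceramic toothpick jar, 62 mm diameter, 62 mm high (toothpicks stand to 83 mm); bystander, origin at the centre of its underside.
- tumbler: short ribbed clear glass tumbler, 75 mm diameter, 85 mm high; bystander, origin at the centre of its underside.
- salt_shaker: glass salt shaker with steel cap, 44 mm diameter, 77 mm high; bystander, origin at the centre of its underside.
- sauce_bottle: red sauce bottle, 54 mm diameter, 150 mm high; bystander, origin at the centre of its underside.
Not all that is in view belongs to the job. There is more than one size of the part that bears lid_mid; the job needs the middle-sized.

How it is judged:
On the way, in this order (a step that is already met when the one before it is completed fails the run):
1. all dominoes that are present lie in the open tub (x of domino1_mid in the frame of tub_base between -0.058 and 0.058 m and y of domino1_mid in the frame of tub_base between -0.029 and 0.029 m and z of domino1_mid in the frame of tub_base between 0 and 0.043 m and x of domino2_mid in the frame of tub_base between -0.058 and 0.058 m and y of domino2_mid in the frame of tub_base between -0.029 and 0.029 m and z of domino2_mid in the frame of tub_base between 0 and 0.043 m and x of domino3_mid in the frame of tub_base between -0.058 and 0.058 m and y of domino3_mid in the frame of tub_base between -0.029 and 0.029 m and z of domino3_mid in the frame of tub_base between 0 and 0.043 m and x of domino4_mid in the frame of tub_base between -0.058 and 0.058 m and y of domino4_mid in the frame of tub_base between -0.029 and 0.029 m and z of domino4_mid in the frame of tub_base between 0 and 0.043 m and x of domino5_mid in the frame of tub_base between -0.058 and 0.058 m and y of domino5_mid in the frame of tub_base between -0.029 and 0.029 m and z of domino5_mid in the frame of tub_base between 0 and 0.043 m), for 0.2 s.
2. the loose lid is seated on the open tub (all of step 1 and horizontal distance between lid_mid and tub_base_rim below 0.006 m and z of lid_mid in the frame of tub_base_rim between -0.001 and 0.0045 m and angle between the x axis of lid_mid and the x axis of tub_base_rim, either way round below 0.1 rad and angle between lid_mid's own z axis and vertical below 0.05 rad), for 0.2 s.
3. both closed tubs are stacked on that lid, feet in the recesses (horizontal distance between lid_mid and tub_base_rim below 0.006 m and z of lid_mid in the frame of tub_base_rim between -0.001 and 0.0045 m and angle between the x axis of lid_mid and the x axis of tub_base_rim, either way round below 0.1 rad and angle between lid_mid's own z axis and vertical below 0.05 rad and ((horizontal distance between tub_a_mid and lid_mid below 0.006 m and z of tub_a_mid in the frame of lid_mid between 0.0305 and 0.0355 m and angle between the x axis of tub_a_mid and the x axis of lid_mid, either way round below 0.1 rad and angle between each of tub_a_mid, tub_b_mid's own z axis and vertical below 0.05 rad and horizontal distance between tub_b_mid and tub_a_mid below 0.006 m and z of tub_b_mid in the frame of tub_a_mid between 0.0525 and 0.0575 m and angle between the x axis of tub_b_mid and the x axis of tub_a_mid, either way round below 0.1 rad) or (horizontal distance between tub_b_mid and lid_mid below 0.006 m and z of tub_b_mid in the frame of lid_mid between 0.0305 and 0.0355 m and angle between the x axis of tub_b_mid and the x axis of lid_mid, either way round below 0.1 rad and angle between each of tub_b_mid, tub_a_mid's own z axis and vertical below 0.05 rad and horizontal distance between tub_a_mid and tub_b_mid below 0.006 m and z of tub_a_mid in the frame of tub_b_mid between 0.0525 and 0.0575 m and angle between the x axis of tub_a_mid and the x axis of tub_b_mid, either way round below 0.1 rad))), for 0.2 s.
At the end, for the whole second after the job is handed in: every domino present is inside the fixed tub; lid seated on it and both tubs stacked on that, feet in recesses (each within 6 mm sideways, 2.5 mm in height, 0.1 rad), level, at rest; pointer tip within 20 mm of the green stud's top centre (13 degrees off at most), wheel at rest (all of step 1 and all of step 3 and linear speed of each of tub_a, tub_b, lid below 0.02 m/s and horizontal distance between score_pointer and stud_green_top below 0.02 m and velocity of joint score_wheel between -0.1 and 0.1 rad/s); the robot touches nothing.
It fails at once if the toothpick jar is shifted by more than 3 cm or tipped (distance of toothpick_jar from where it was at the start of the episode above 0.03 m or angle between toothpick_jar's own z axis and vertical above 0.5 rad).
It fails at once if the tumbler is shifted by more than 3 cm or tipped (distance of tumbler from where it was at the start of the episode above 0.03 m or angle between tumbler's own z axis and vertical above 0.5 rad).
It fails at once if the salt shaker is shifted by more than 3 cm or tipped (distance of salt_shaker from where it was at the start of the episode above 0.03 m or angle between salt_shaker's own z axis and vertical above 0.5 rad).
It fails at once if the sauce bottle is shifted by more than 3 cm or tipped (distance of sauce_bottle from where it was at the start of the episode above 0.03 m or angle between sauce_bottle's own z axis and vertical above 0.5 rad).
Of domino1, domino2, domino3, domino4, domino5 only 3 to 5 are there at a start; the rules pass over those that are not, and their reading is None.
At some moment in a run one of domino1, domino2, domino3, domino4, domino5 may be knocked a few centimetres aside while the robot is not near it.
It also fails if it takes over 210 s, if anything falls off the work surface, if the arm or the gripper's body presses on something with over 40 N, if the wrist force passes 120 N, or if a joint passes its speed limit or range.

## Robot

A 6-joint arm with a two-finger parallel gripper is mounted at the origin on the work surface. World frame = base frame: x ahead of the robot, y to its left, z up, the work surface at z = 0. Lengths are in m, angles in rad, forces in N, time in s.
With the tool pointing down it reaches from about 0.275 to 0.85 m from the base axis. Payload 5.2 kg.
Tool frame: the origin (TCP) lies between the finger pads; the fingertips stand 25 mm ahead of it and the grasp point (between the pads) lies 6 mm ahead of it; z points along the fingers, y is the line along which they close (so a half turn about z gives the same grasp; the last joint's range is limited). The gripper opens to 85 mm and grips with 20 to 120 N. Pads are 22 mm wide; open, the fingers measure 114 mm over their backs; the gripper's body (76 mm by 85 mm) begins 54 mm behind the grasp point. The pads swing forward as they close: fully open they stand 13 mm farther back than shut.
Start: joints at [0.987, 0.259, 1.535, -0, 1.348, -0.203], TCP at [0.204, 0.511, 0.256] pointing down, gripper open.
Joint ranges: [-3.14, 3.14], [-0.91, 2.08], [0.19, 2.58], [-1.22, 4.36], [0.22, 2.71], [-3.12, 3.12]. Speed limits (rad/s): [2.57, 2.57, 3.14, 3.14, 3.14, 3.14].

## Interface

Orientations are given as [roll, pitch, yaw] about the fixed x, y, z axes, in that order (R = Rz(yaw) Ry(pitch) Rx(roll)).
In Python, from rig import sensors, camera, arm gives the robot as it stands.
- The arm moves only by the shell command python3 -m pendant 'ROWS'. ROWS is a JSON object of lists of equal length, an entry for each row: "offset": the shift along the tool's x, y, z normalised to -1 to 1, where 1 is 40 cm, a list of three; "spin": the turn about the tool's z normalised to -1 to 1, where 1 is pi rad; "gripper": the opening, from 0 (shut) to 1 (fully open). A call has 1 to 10 rows; each row shifts and turns the commanded pose from where the row before left it, along the tool's axes as they then stand; what a row does not reach is not made up. A row lasts 1/8 s, in which the tool goes at most 62.5 mm and 10.7 degrees, less where a joint would pass 70% of its speed; a pose out of reach is approached as far as the arm can. A call with a number of a shift or a turn outside -1 to 1 is refused whole. A call with a gripper value outside its range is refused whole. The fingers move at their own pace and stop on an object; the grip force is fixed at half the most. Time passes only in rows, so rows that do not move let the fingers close. It gives the time, the measured TCP pose, the force, the opening and the grip force at its end, in the units of the state.
- sensors.sense(): the state, without advancing time (a new reading comes with each control period).
- camera(name): name is "side" or "top"; returns a dict with "image" (400x640x3 uint8, blue, green, red), "depth" (400x640 float32, m along the optical axis (not along the pixel's ray), 0 where there is no reading), "intrinsics" (3x3 intrinsics, pixels), "k1" (the pictures are not rectified: a ray, as slopes to the right and down, at radius r is drawn at 1 + k1 r^2 times it, then the intrinsics apply), "origin" and "rotation" of the camera in the world. Camera axes: x right, y down, z forward; pixel columns grow to the right and rows downward; lengths in m; the calibration is good to about 2 mm. A picture is of the moment at which its call begins.
- arm.sign_off(): hands the job in; it is judged then, once.
The state is a dict: "t": time; "joints": joint angles; "dq": joint speeds; "joint_torque": joint torques, N m; "ee_pos": TCP position; "eef_rot": TCP orientation; "wrist_force": force on the tool from outside, world axes, zero at the start; "ft_torque": the same for the moment, N m; "gripper_width": opening from 0.0 (shut) to 1.0 (fully open); "gripper_force": force on a finger pad.
Only numpy, scipy, OpenCV 4.12 (cv2) and the standard library are available. Lean on these libraries where they do the work, as an engineer would, in place of code of your own. Each camera call takes 0.05 s, during which the arm holds its last target. There are 200 camera calls.

## Working session

There is one attempt and no reset: what is moved stays moved. The work goes in short steps, Python scripts to look and compute and a shell command to move; the robot and the scene stay as the last step left them, time stands still between calls to the robot, and variables do not carry over. Pictures are saved under pics/ and viewed, at most 14 in all, crops included, and the job is handed in when it is done.

```bash
ls; mkdir -p pics; cat > h.py <<'E'
import numpy as np, cv2, sys
from rig import sensors, camera, arm
def snap(n):
    c=camera(n); c={k:(np.array(v) if k not in('k1',) else v) for k,v in c.items()}; return c
def ray(c,uv):
    K=c['intrinsics']; k=c['k1']; uv=np.atleast_2d(np.array(uv,float))
    d=(uv-[K[0,2],K[1,2]])/[K[0,0],K[1,1]]; s=d.copy()
    for _ in range(20): s=d/(1+k*(s**2).sum(1,keepdims=True))
    return np.c_[s,np.ones(len(s))]@c['rotation'].T
def plane(c,uv,z):
    r=ray(c,uv); o=c['origin'].ravel(); return o+r*((z-o[2])/r[:,2:])
def proj(c,P):
    p=(np.atleast_2d(P)-c['origin'].ravel())@c['rotation']; s=p[:,:2]/p[:,2:]
    s=s*(1+c['k1']*(s**2).sum(1,keepdims=True)); K=c['intrinsics']
    return s*[K[0,0],K[1,1]]+[K[0,2],K[1,2]]
def cloud(c):
    h,w=c['depth'].shape; u,v=np.meshgrid(np.arange(w),np.arange(h))
    K=c['intrinsics']; r=ray(c,np.c_[u.ravel(),v.ravel()])
    return (c['origin'].ravel()+r*c['depth'].reshape(-1,1)).reshape(h,w,3)
E
python3 - <<'E'
from h import *
for n in('top','side'):
    c=snap(n); cv2.imwrite(f'pics/{n}0.png',c['image']); np.savez(f'{n}0.npz',**c)
    print(n,c['origin'],c['rotation'].round(3).tolist(),c['intrinsics'].tolist(),c['k1'])
print(sensors.sense())
E
```

```text
pics
top [ 0.31710123 -0.08578723  1.23247108] [-2.963, 0.017, -1.577] [[484.1688136335158, 0.0, 324.1281794799731], [0.0, 484.1688136335158, 204.40932417854174], [0.0, 0.0, 1.0]] -0.04779539420254937
side [ 0.05184015 -0.95365285  0.72657617] [-2.161, 0.0, -0.488] [[441.65093226870704, 0.0, 317.73811434026186], [0.0, 441.65093226870704, 199.53799061493208], [0.0, 0.0, 1.0]] 0.02425935066345211
{'t': 0.1, 'joints': array([ 9.87157746e-01,  2.59238988e-01,  1.53593524e+00,  3.35157883e-06,
        1.34804455e+00, -2.02837169e-01]), 'dq': array([ 0.00077335, -0.00243915, -0.00426601, -0.00025018, -0.00040288,
        0.00138652]), 'joint_torque': array([ 1.15530882e-03, -4.46970141e+01, -2.91248131e+01, -4.33432306e-04,
        6.30736948e-03,  2.65552764e-06]), 'ee_pos': array([0.20416989, 0.51023728, 0.25558998]), 'eef_rot': array([-3.14000052e+00, -3.30782176e-04,  2.76079024e+00]), 'wrist_force': array([0.15687471, 0.58727713, 0.62347409]), 'ft_torque': array([ 0.02568672, -0.00430553,  0.00826792]), 'gripper_force': 0.0, 'gripper_width': 0.9976539529268051}
```

```bash
sed -i "s/^    c=camera(n); .*/    c={k:(np.array(v) if k!='k1' else v) for k,v in camera(n).items()}; c['rotation']=Rotation.from_euler('xyz',c['rotation']).as_matrix(); return c/; 1a from scipy.spatial.transform import Rotation" h.py; head -6 h.py
```

```text
import numpy as np, cv2, sys
from scipy.spatial.transform import Rotation
from rig import sensors, camera, arm
def snap(n):
    c={k:(np.array(v) if k!='k1' else v) for k,v in camera(n).items()}; c['rotation']=Rotation.from_euler('xyz',c['rotation']).as_matrix(); return c
def ray(c,uv):
```

View pics/top0.png

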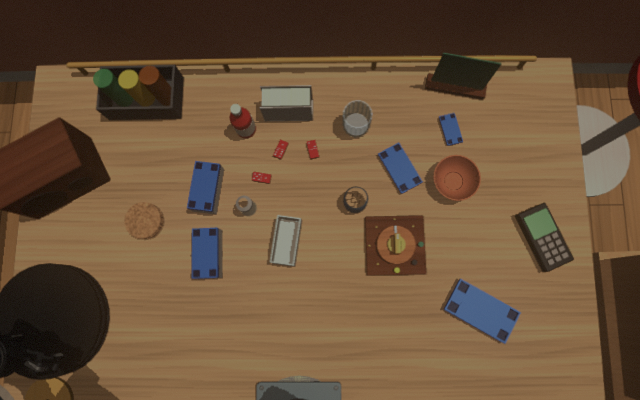

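View pics/side0.png

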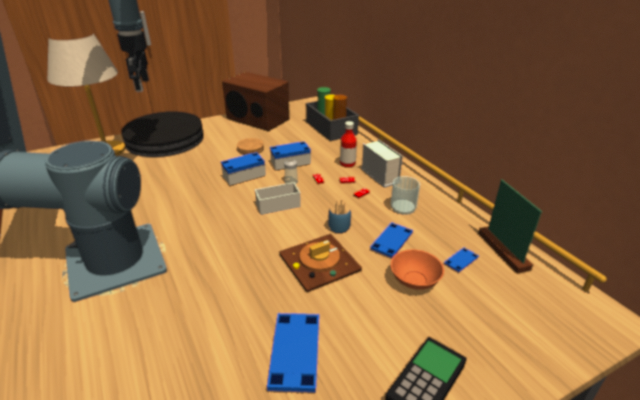

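```bash
cat >> h.py <<'E'
def masks(im):
    h=cv2.cvtColor(im,cv2.COLOR_BGR2HSV); H,S,V=cv2.split(h)
    return dict(blue=((H>100)&(H<125)&(S>130)&(V>60)),red=((H<6)|(H>174))&(S>190)&(V>90),
      white=(S<90)&(V>110),yellow=(H>25)&(H<40)&(S>150)&(V>110),green=(H>50)&(H<90)&(S>80)&(V>50))
def comps(m,amin):
    n,l,s,ce=cv2.connectedComponentsWithStats(m.astype(np.uint8))
    return [(l==i,s[i],ce[i]) for i in range(1,n) if s[i][4]>=amin]
def tri(c1,p1,c2,p2):
    r1,r2=ray(c1,p1)[0],ray(c2,p2)[0]; o1,o2=c1['origin'].ravel(),c2['origin'].ravel()
    s=np.linalg.lstsq(np.c_[r1,-r2],o2-o1,rcond=None)[0]; a,b=o1+r1*s[0],o2+r2*s[1]; return (a+b)/2,np.linalg.norm(a-b)
def hullrect(c,m,z):
    v,u=np.nonzero(cv2.morphologyEx(m.astype(np.uint8),cv2.MORPH_CLOSE,np.ones((3,3))))
    P=plane(c,np.c_[u,v],z)[:,:2].astype(np.float32)
    (x,y),(a,b),t=cv2.minAreaRect(P); 
    if a<b: a,b,t=b,a,t+90
    return np.array([x,y]),a,b,(t+90)%180-90
E
python3 - <<'E'
from h import *
T,S=snap('top'),snap('side'); ct,cs=cloud(T),cloud(S)
for col in('blue','red','white','yellow','green'):
  for n,c,cl in(('T',T,ct),('S',S,cs)):
    for m,s,ce in comps(masks(c['image'])[col],12):
        p=cl[m]; print(col,n,ce.round(1),s[4],'z',np.percentile(p[:,2],[5,50,95]).round(4),'xy',np.median(p[:,:2],axis=0).round(3))
E
```

```text
blue T [202.9 185.8] 792 z [0.0556 0.0592 0.063 ] xy [0.579 0.237]
blue T [204.2 251.7] 804 z [0.0558 0.0593 0.0633] xy [0.416 0.227]
blue S [289.5 149.7] 392 z [0.0521 0.0603 0.0633] xy [0.575 0.224]
blue S [242.4 162.6] 465 z [0.0516 0.0602 0.0631] xy [0.409 0.215]
blue S [391.  239.6] 716 z [0.0127 0.017  0.0194] xy [ 0.626 -0.267]
blue S [460.8 259.4] 366 z [0.0093 0.0123 0.0146] xy [ 0.734 -0.403]
blue S [294.1 352.8] 3185 z [0.0166 0.0226 0.0251] xy [ 0.263 -0.464]
red T [638.3  78. ] 53 z [-0.0854 -0.0813 -0.0754] xy [ 0.923 -0.987]
red T [244.3 111.6] 12 z [0.1015 0.1072 0.1143] xy [0.754 0.128]
red T [238.7 122.2] 16 z [0.0968 0.1036 0.1136] xy [0.728 0.14 ]
red S [348.4 139.2] 208 z [0.0804 0.1006 0.1247] xy [0.736 0.13 ]
red S [347.4 164.6] 30 z [0.0078 0.0128 0.0171] xy [0.734 0.122]
red S [318.2 178.4] 55 z [0.0088 0.0119 0.0142] xy [0.609 0.092]
red S [346.7 179.8] 65 z [0.0056 0.0122 0.0143] xy [0.683 0.044]
red S [361.1 192.6] 70 z [0.0073 0.0116 0.0141] xy [ 0.683 -0.04 ]
white T [299.5  85. ] 22 z [0.092  0.095  0.0975] xy [ 0.828 -0.007]
white T [285.2  96.6] 854 z
[... 3908 characters left out ...]
11 -0.636]
white S [431.9 389.5] 51 z [0.0323 0.0339 0.0364] xy [ 0.435 -0.648]
white S [426.7 396.7] 46 z [0.032  0.034  0.0356] xy [ 0.419 -0.654]
white S [410.6 397.1] 41 z [0.0318 0.0336 0.036 ] xy [ 0.395 -0.642]
yellow S [327.4  95.8] 18 z [0.1198 0.1259 0.1293] xy [0.835 0.432]
yellow S [295.7 264.2] 12 z [0.0224 0.0232 0.0243] xy [ 0.37  -0.243]
green T [103.1  77.8] 280 z [0.131  0.1349 0.1382] xy [0.839 0.478]
green S [321.8  98.3] 160 z [0.0595 0.1138 0.1385] xy [0.823 0.468]
green S [521.  196.4] 73 z [0.167  0.1696 0.1721] xy [ 0.857 -0.422]
green S [332.5 272.7] 14 z [0.0201 0.0227 0.0245] xy [ 0.432 -0.308]
green S [436.9 360.8] 1178 z [0.0301 0.0327 0.0347] xy [ 0.481 -0.607]
```

```bash
python3 - <<'E'
from h import *
T,S=snap('top'),snap('side'); a,b=T['image'],S['image']
r=lambda im,x,y,w,h,k:cv2.resize(im[y:y+h,x:x+w],None,fx=k,fy=k,interpolation=cv2.INTER_NEAREST)
out=np.zeros((600,800,3),np.uint8)
out[:300,:400]=r(a,370,130,100,75,4); out[:300,400:]=r(a,255,135,100,75,4)[:, :]
out[300:,:400]=r(a,350,210,100,75,4); out[300:,400:]=r(a,185,160,66,50,6)[:300,:396].repeat(1,1) if 0 else r(a,180,155,100,75,4)
cv2.imwrite('pics/crop1.png',out)
h=cv2.cvtColor(a,cv2.COLOR_BGR2HSV)
for u,v in((400,168),(205,187),(413,188),(314,152),(261,178),(421,244),(397,270),(413,263)): print(u,v,h[v-1:v+2,u-1:u+2].reshape(-1,3).tolist())
E
```

```text
400 168 [[109, 124, 128], [109, 126, 128], [109, 122, 130], [108, 124, 127], [109, 125, 129], [109, 123, 129], [109, 126, 128], [110, 118, 130], [109, 126, 128]]
205 187 [[110, 136, 120], [110, 133, 119], [110, 131, 121], [110, 136, 118], [110, 135, 119], [109, 135, 119], [110, 135, 119], [110, 131, 119], [110, 126, 121]]
413 188 [[114, 97, 110], [150, 29, 79], [13, 104, 115], [12, 105, 112], [15, 124, 132], [15, 125, 135], [15, 126, 138], [16, 123, 139], [15, 123, 139]]
314 152 [[1, 183, 141], [2, 181, 141], [1, 183, 141], [2, 181, 142], [2, 186, 140], [2, 186, 141], [2, 184, 141], [2, 183, 141], [1, 183, 141]]
261 178 [[2, 152, 139], [3, 125, 141], [1, 177, 141], [1, 157, 138], [3, 147, 134], [2, 181, 141], [2, 157, 141], [2, 162, 140], [2, 186, 141]]
421 244 [[58, 71, 94], [58, 70, 95], [55, 71, 93], [58, 72, 96], [59, 69, 96], [57, 72, 95], [57, 73, 91], [57, 72, 96], [54, 67, 92]]
397 270 [[31, 144, 150], [31, 146, 150], [31, 147, 149], [31, 145, 151], [31, 145, 151], [31, 144, 150], [31, 146, 147], [31, 145, 151], [30, 143, 144]]
413 263 [[13, 88, 55], [14, 84, 61], [13, 81, 60], [13, 96, 56], [12, 78, 59], [14, 84, 61], [11, 146, 56], [12, 105, 61], [12, 95, 62]]
```

View pics/crop1.png

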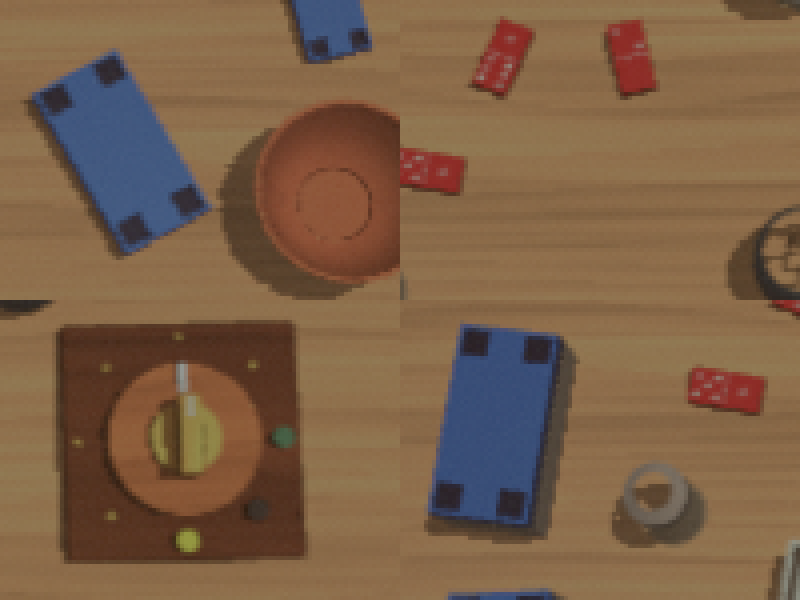

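Choice: small lid (451,129), large lid (482,310), middle lid (400,168) → middle lid. The crop shows its corners at about (379,154), (400,143), (423,182), (401,193). The pointer tip is at (395,222), and the studs are green (421,244), black (414,263) and yellow (397,270).

```bash
cat >> h.py <<'E'
def near(im,col,uv,rad):
    h=cv2.cvtColor(im,cv2.COLOR_BGR2HSV); H,S,V=[x.astype(int) for x in cv2.split(h)]
    m=dict(blue=(H>100)&(H<120)&(S>90)&(V>92),red=((H<8)|(H>172))&(S>100)&(V>95),green=(H>45)&(H<85)&(S>45)&(V>60),
       yellow=(H>26)&(H<40)&(S>110)&(V>110),white=(S<80)&(V>105),brass=(H>20)&(H<32)&(S>100)&(V>120))[col]
    v,u=np.indices(m.shape); m=m&(np.hypot(u-uv[0],v-uv[1])<rad)
    k=[m0 for m0 in sorted(comps(cv2.morphologyEx(m.astype(np.uint8),cv2.MORPH_CLOSE,np.ones((3,3)))>0,5),key=lambda q:-q[1][4])]
    f=np.zeros(m.shape,np.uint8); 
    if not k: return f>0
    cn=cv2.findContours(k[0][0].astype(np.uint8),cv2.RETR_EXTERNAL,cv2.CHAIN_APPROX_NONE)[0][0]
    cv2.drawContours(f,[cv2.convexHull(cn)],-1,1,-1); return f>0
def top(c,col,uv,rad,z):
    m=near(c['image'],col,uv,rad); v,u=np.nonzero(m); P=plane(c,np.c_[u,v],z)[:,:2]
    mu=P.mean(0); w,e=np.linalg.eigh(np.cov(P.T)); t=np.degrees(np.arctan2(e[1,1],e[0,1])); t=(t+90)%180-90
    return mu,np.sqrt(12*w[::-1]),t,np.median(cloud(c)[m][:,2]),hullrect(c,m,z)
E
python3 - <<'E'
from h import *
np.set_printoptions(precision=4,suppress=True)
T,S=snap('top'),snap('side')
L=[('lid','blue',(400,168),(391,240),35,.016),('tubA','blue',(205,187),(290,151),32,.06),('tubB','blue',(206,253),(243,164),32,.06),
('d1','red',(281,150),(347,180),14,.011),('d2','red',(313,150),(361,193),14,.011),('d3','red',(261,178),(318,178),14,.011)]
for n,col,a,b,r,z in L:
  mt=near(T['image'],col,a,r); ms=near(S['image'],col,b,r)
  ca=np.argwhere(mt).mean(0)[::-1]; cb=np.argwhere(ms).mean(0)[::-1]
  print(n,'tri',*tri(T,ca,S,cb)); print('  T',*top(T,col,a,r,z)); print('  S',*top(S,col,b,r,z))
m=near(T['image'],'white',(286,241),38); print('tub',hullrect(T,m,.05),m.sum())
for n,col,uv,r,z in(('ptr','white',(395,226),8,.026),('green','green',(421,244),6,.022),('yel','yellow',(397,270),6,.022),('bar','brass',(397,247),18,.058)):
  print(n,*top(T,col,uv,r,z))
E
```

```text
lid tri [ 0.6312 -0.2624  0.0131] 0.0003251402622860051
  T [ 0.6305 -0.2619] [0.1199 0.0625] 29.853201817971893 0.014658938799890109 (array([ 0.6317, -0.2616]), 0.12165514379739761, 0.0632140189409256, 28.330442428588867)
  S [ 0.6297 -0.2648] [0.1248 0.0631] 28.95747322252427 0.017058546701938737 (array([ 0.6316, -0.2634]), 0.12699808180332184, 0.06412865966558456, 28.532747268676758)
tubA tri [0.5798 0.2368 0.0535] 0.0004605982130191821
  T [0.5787 0.2349] [0.1191 0.0617] -7.563699012680843 0.05869039277323851 (array([0.5799, 0.236 ]), 0.12286073714494705, 0.06361954659223557, -7.378959655761719)
  S [0.5747 0.2255] [0.1184 0.0831] -5.185818318887527 0.06034804236055025 (array([0.5765, 0.2269]), 0.12394201755523682, 0.08679775893688202, -8.315849304199219)
tubB tri [0.4121 0.2277 0.0534] 0.00034801727534866834
  T [0.4115 0.226 ] [0.1196 0.0623] 2.3107527735515703 0.05870538875732734 (array([0.4126, 0.2257]), 0.12082037329673767, 0.06159078702330589, 2.304762601852417)
  S [0.4091 0.2165] [0.1208 0.0853] 10.804748001658595 0.060020790125420165 (array([0.4094, 0.2184]), 0.122647710
[... 1276 characters left out ...]
763031005859375) 1259
ptr [ 0.4713 -0.2433] [0.019  0.0071] -1.992595644701339 0.026099777955858272 (array([ 0.4721, -0.2433]), 0.017733173444867134, 0.005014076828956604, -1.7702789306640625)
green [ 0.4337 -0.306 ] [0.0108 0.0089] -80.83374521852315 0.02225983129404252 (array([ 0.4342, -0.3052]), 0.010084772482514381, 0.007520113606005907, 89.47312927246094)
yel [ 0.3694 -0.2445] [0.0127 0.011 ] 77.26504773371596 0.022086717709273174 (array([ 0.369 , -0.2444]), 0.012444618158042431, 0.009851371869444847, 89.50550842285156)
bar [ 0.431  -0.2483] [0.0391 0.0211] -0.9429616769322138 0.0567044102883445 (array([ 0.4324, -0.2489]), 0.043967075645923615, 0.021849654614925385, -1.7639541625976562)
```

```bash
cat > go.py <<'E'
from h import *
def plan(x,y,z,yaw=None,s=None):
    s=s or sensors.sense(); p=s['ee_pos']; y0=s['eef_rot'][2]
    d=0 if yaw is None else (np.radians(yaw)-y0+np.pi/2)%np.pi-np.pi/2
    Y=y0+d; dx,dy=x-p[0],y-p[1]
    o=np.array([dx*np.cos(Y)+dy*np.sin(Y),dx*np.sin(Y)-dy*np.cos(Y),p[2]-z])/.4
    print('spin %.4f (>=%d rows) offset after spin %s norm %.3f (>=%d rows)'%(-d/np.pi,np.ceil(abs(d)/np.pi/.0585),o.round(4),np.linalg.norm(o),np.ceil(np.linalg.norm(o)/.15)))
if __name__=='__main__': plan(*map(float,sys.argv[1:]))
E
python3 - <<'E'
from h import *
np.set_printoptions(precision=4,suppress=True)
T,S=snap('top'),snap('side')
for n,c in(('T',T),('S',S)):
    P=cloud(c); m=(abs(P[...,0]-.445)<.09)&(abs(P[...,1]-.03)<.07)&(abs(P[...,2]-.05)<.008)
    k=max(comps(m,20),key=lambda q:q[1][4])[0]; print(n,k.sum(),hullrect(c,k,.05),np.median(P[k][:,2]))
T2=T['image']; m=near(T2,'white',(286,241),38)
v,u=np.nonzero(m); 
P=cloud(T)
for uv in((355,200),(357,120),(244,206),(243,122)):
    print(uv,plane(T,[uv],.06))
r=cv2.resize(T2[205:275,250:320],None,fx=6,fy=6,interpolation=cv2.INTER_NEAREST); cv2.imwrite('pics/tub.png',r)
E
python3 go.py .6884 .0493 .10 -25
```

```text
T 211 (array([0.4435, 0.029 ]), 0.1182253509759903, 0.059749871492385864, -8.427574157714844) 0.04906867513606272
S 312 (array([0.4418, 0.0255]), 0.12071793526411057, 0.07603149861097336, -8.223106384277344) 0.04827071697994323
(355, 200) [[ 0.5393 -0.1427  0.06  ]]
(357, 120) [[ 0.7462 -0.1514  0.06  ]]
(244, 206) [[0.5267 0.1314 0.06  ]]
(243, 122) [[0.7447 0.1394 0.06  ]]
spin 0.0177 (>=1 rows) offset after spin [-1.5841 -0.5338  0.3907] norm 1.717 (>=12 rows)
```

View pics/tub.png

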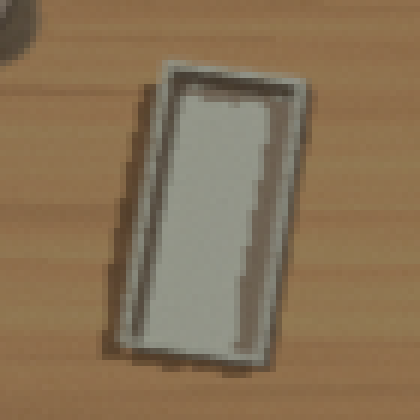

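The crop shows the rim's outer corners at full-frame pixels of about (277,215), (301,218), (294,266) and (269,262). That agrees with the depth fit: centre (0.4435, 0.029), angle −8.4°.

```bash
python3 -m pendant '{"offset":[[-0.132,-0.0445,0.0325],[-0.132,-0.0445,0.0325],[-0.132,-0.0445,0.0325],[-0.132,-0.0445,0.0325],[-0.132,-0.0445,0.0325],[-0.132,-0.0445,0.0325],[-0.132,-0.0445,0.0325],[-0.132,-0.0445,0.0325],[-0.132,-0.0445,0.0325],[-0.132,-0.0445,0.0325]],"spin":[0.0177,0,0,0,0,0,0,0,0,0],"gripper":[0.6,0.6,0.6,0.6,0.6,0.6,0.6,0.6,0.6,0.6]}'
python3 -m pendant '{"offset":[[-0.12,-0.04,0.03],[0,0,0]],"spin":[0,0],"gripper":[0.6,0.6]}'; python3 go.py .6884 .0491 .035 -25.2
```

```text
t: 1.75
ee_pos: [0.6111, 0.127, 0.126]
eef_rot: [3.141, 0.0, 2.705]
wrist_force: [0.5, 1.0, -0.3]
gripper_width: 0.6
gripper_force: 0.0
t: 2.0
ee_pos: [0.6484, 0.0902, 0.1126]
eef_rot: [-3.141, -0.0, 2.701]
wrist_force: [-0.2, 0.9, -0.0]
gripper_width: 0.601
gripper_force: 0.0
spin -0.0002 (>=1 rows) offset after spin [-0.1344 -0.0504  0.1941] norm 0.241 (>=2 rows)
```

```bash
python3 -m pendant '{"offset":[[-0.134,-0.05,0],[0,0,0.07],[0,0,0.07],[0,0,0.059],[0,0,0],[0,0,0],[0,0,0],[0,0,0],[0,0,0]],"spin":[0,0,0,0,0,0,0,0,0],"gripper":[0.6,0.6,0.6,0.6,0.6,0.2,0.1,0.1,0.1]}'
python3 go.py .6884 .0491 .031 -25.2
```

```text
t: 3.12
ee_pos: [0.6874, 0.0528, 0.0364]
eef_rot: [3.141, 0.002, 2.705]
wrist_force: [-1.4, -0.2, 5.0]
gripper_width: 0.103
gripper_force: 3.2
spin 0.0011 (>=1 rows) offset after spin [-0.0062 -0.0074  0.0134] norm 0.016 (>=1 rows)
```

```bash
python3 -m pendant '{"offset":[[0,0,-0.02],[0,0,0],[0,0,0],[0,0,0]],"spin":[0,0,0,0],"gripper":[0.6,0.6,0.6,0.6]}'
python3 - <<'E'
from h import *; from go import plan
T=snap('top'); S=snap('side'); print(top(T,'red',(281,150),14,.011)); print(top(S,'red',(347,180),14,.011))
plan(.6884,.0491,.028,-25.2)
E
```

```text
t: 3.62
ee_pos: [0.6864, 0.0529, 0.0424]
eef_rot: [-3.141, -0.001, 2.705]
wrist_force: [-0.6, -0.0, 0.8]
gripper_width: 0.602
gripper_force: 0.0
(array([nan, nan]), array([nan, nan]), np.float64(nan), np.float64(nan), (array([0., 0.]), 0.0, 0.0, 0.0))
(array([0.68283132, 0.04568285]), array([0.04707563, 0.03801752]), np.float64(-12.50246382842505), np.float64(0.01124280342962114), (array([0.68309951, 0.04415053]), 0.04735676199197769, 0.03595658019185066, -28.033527374267578))
spin 0.0011 (>=1 rows) offset after spin [-0.0085 -0.0064  0.0359] norm 0.037 (>=1 rows)h.py:49: RuntimeWarning: Mean of empty slice.
  mu=P.mean(0); w,e=np.linalg.eigh(np.cov(P.T)); t=np.degrees(np.arctan2(e[1,1],e[0,1])); t=(t+90)%180-90
  ret = um.true_divide(
  avg = a.mean(axis, **keepdims_kw)
h.py:49: RuntimeWarning: Degrees of freedom <= 0 for slice
  mu=P.mean(0); w,e=np.linalg.eigh(np.cov(P.T)); t=np.degrees(np.arctan2(e[1,1],e[0,1])); t=(t+90)%180-90
  c *= np.true_divide(1, fact)
  c *= np.true_divide(1, fact)
  return _methods._mean(a, axis=axis, dtype=dtype,
  ret = ret.dtype.type(ret / rcount)
```

```bash
python3 -m pendant '{"offset":[[-0.0085,-0.0064,0],[0,0,0.036],[0,0,0],[0,0,0],[0,0,0],[0,0,0],[0,0,0]],"spin":[0,0,0,0,0,0,0],"gripper":[0.6,0.6,0.6,0.2,0.1,0.1,0.1]}'
```

```text
t: 4.6
ee_pos: [0.6888, 0.0491, 0.0286]
eef_rot: [3.141, 0.001, 2.705]
wrist_force: [0.1, 0.7, 0.7]
gripper_width: 0.257
gripper_force: 60.1
```

```bash
python3 -m pendant '{"offset":[[0,0,-0.1],[0,0,-0.1],[0,0,-0.05],[0,0,0],[0,0,0]],"spin":[0,0,0,0,0],"gripper":[0.1,0.1,0.1,0.1,0.1]}'; python3 go.py .4702 .0251 .080 -8.4
```

```text
t: 5.22
ee_pos: [0.6879, 0.0492, 0.1271]
eef_rot: [-3.141, -0.002, 2.705]
wrist_force: [0.2, 0.3, -0.4]
gripper_width: 0.256
gripper_force: 60.0
spin -0.0923 (>=2 rows) offset after spin [ 0.5295 -0.139   0.1177] norm 0.560 (>=4 rows)
```

```bash
python3 -m pendant '{"offset":[[0,0,0],[0,0,0],[0.132,-0.035,0],[0.132,-0.035,0],[0.132,-0.035,0],[0.133,-0.034,0],[0,0,0],[0,0,0]],"spin":[-0.046,-0.046,0,0,0,0,0,0],"gripper":[0.1,0.1,0.1,0.1,0.1,0.1,0.1,0.1]}'; python3 go.py .4702 .0251 .080 -8.4
```

```text
t: 6.22
ee_pos: [0.4713, 0.0251, 0.1279]
eef_rot: [3.142, -0.0, 2.994]
wrist_force: [0.5, 0.1, -0.8]
gripper_width: 0.256
gripper_force: 60.0
spin -0.0004 (>=1 rows) offset after spin [ 0.0028 -0.0004  0.1197] norm 0.120 (>=1 rows)
```

```bash
python3 -m pendant '{"offset":[[0,0,0.06],[0,0,0.06],[0,0,0],[0,0,0],[0,0,0],[0,0,0],[0,0,-0.06],[0,0,-0.06],[0,0,0],[0,0,0]],"spin":[0,0,0,0,0,0,0,0,0,0],"gripper":[0.1,0.1,0.1,0.5,0.5,0.5,0.6,0.6,0.6,0.6]}'; python3 - <<'E'
from h import *; from go import plan
T=snap('top'); S=snap('side'); print(top(T,'red',(313,150),14,.011)); print(top(T,'red',(261,178),14,.011))
P=cloud(S);m=masks(S['image'])['red']; print([(k[2].round(),k[1][4],P[k[0]].mean(0).round(3)) for k in comps(m,10)])
plan(.6867,-.0349,.1279,13.4)
E
```

```text
t: 7.48
ee_pos: [0.4708, 0.0252, 0.128]
eef_rot: [3.142, -0.0, 2.994]
wrist_force: [-0.7, 0.5, 0.2]
gripper_width: 0.602
gripper_force: 0.0
(array([ 0.68633485, -0.03531189]), array([0.04759489, 0.02444788]), np.float64(14.189314324054152), np.float64(0.010103038134642528), (array([ 0.68645424, -0.03494934]), 0.048851121217012405, 0.024824559688568115, 13.32947063446045))
(array([nan, nan]), array([nan, nan]), np.float64(nan), np.float64(nan), (array([0., 0.]), 0.0, 0.0, 0.0))
[(array([348., 139.]), np.int32(206), array([0.735, 0.126, 0.103])), (array([347., 165.]), np.int32(28), array([0.71 , 0.086, 0.038])), (array([318., 178.]), np.int32(54), array([0.599, 0.073, 0.025])), (array([361., 193.]), np.int32(71), array([ 0.675, -0.052,  0.021]))]
spin -0.1214 (>=3 rows) offset after spin [-0.4911 -0.2717 -0.0011] norm 0.561 (>=4 rows)h.py:49: RuntimeWarning: Mean of empty slice.
  mu=P.mean(0); w,e=np.linalg.eigh(np.cov(P.T)); t=np.degrees(np.arctan2(e[1,1],e[0,1])); t=(t+90)%180-90
  ret = um.true_divide(
  avg = a.mean(axis, **keepdims_kw)
h.py:49: RuntimeWarning: Degrees of freedom <= 0 for slice
  mu=P.mean(0); w,e=np.linalg.eigh(np.cov(P.T)); t=np.degrees(np.arctan2(e[1,1],e[0,1])); t=(t+90)%180-90
  c *= np.true_divide(1, fact)
  c *= np.true_divide(1, fact)
  return _methods._mean(a, axis=axis, dtype=dtype,
  ret = ret.dtype.type(ret / rcount)
```

```bash
sed -i "1i import warnings; warnings.filterwarnings('ignore')" h.py
python3 -m pendant '{"offset":[[0,0,0],[0,0,0],[0,0,0],[-0.123,-0.068,0],[-0.123,-0.068,0],[-0.123,-0.068,0],[-0.122,-0.068,0],[0,0,0],[0,0,0]],"spin":[-0.04,-0.04,-0.041,0,0,0,0,0,0],"gripper":[0.6,0.6,0.6,0.6,0.6,0.6,0.6,0.6,0.6]}'; python3 go.py .6867 -.0349 .028 13.4
```

```text
t: 8.7
ee_pos: [0.6861, -0.0351, 0.1264]
eef_rot: [3.14, -0.003, -2.909]
wrist_force: [-0.7, 1.0, -0.6]
gripper_width: 0.599
gripper_force: 0.0
spin -0.0004 (>=1 rows) offset after spin [-0.0015  0.0003  0.2459] norm 0.246 (>=2 rows)
```

```bash
python3 -m pendant '{"offset":[[0,0,0.1],[0,0,0.1],[0,0,0.046],[0,0,0],[0,0,0],[0,0,0],[0,0,0],[0,0,0]],"spin":[0,0,0,0,0,0,0,0],"gripper":[0.6,0.6,0.6,0.6,0.2,0.1,0.1,0.1]}'; python3 -m pendant '{"offset":[[0,0,-0.1],[0,0,-0.1],[0,0,-0.05],[0,0,0],[0,0,0]],"spin":[0,0,0,0,0],"gripper":[0.1,0.1,0.1,0.1,0.1]}'; python3 go.py .4158 .0331 .080 -8.4
```

```text
t: 9.7
ee_pos: [0.6888, -0.0357, 0.0324]
eef_rot: [-3.14, 0.004, -2.909]
wrist_force: [-1.2, 0.2, 7.6]
gripper_width: 0.247
gripper_force: 59.3
t: 10.32
ee_pos: [0.6867, -0.0353, 0.129]
eef_rot: [3.141, -0.001, -2.909]
wrist_force: [-0.6, -0.4, 0.1]
gripper_width: 0.252
gripper_force: 58.8
spin 0.1208 (>=3 rows) offset after spin [0.6951 0.0703 0.1226] norm 0.709 (>=5 rows)
```

```bash
python3 -m pendant '{"offset":[[0,0,0],[0,0,0],[0,0,0],[0.139,0.014,0],[0.139,0.014,0],[0.139,0.014,0],[0.139,0.014,0],[0.139,0.014,0],[0,0,0],[0,0,0]],"spin":[0.04,0.04,0.041,0,0,0,0,0,0,0],"gripper":[0.1,0.1,0.1,0.1,0.1,0.1,0.1,0.1,0.1,0.1]}'; python3 go.py .4158 .0331 .080 -8.4
python3 - <<'E'
from h import *
S=snap('side');T=snap('top'); cv2.imwrite('pics/hold2.png',np.hstack([cv2.resize(S['image'][120:240,210:390],None,fx=2.2,fy=2.2),cv2.resize(T['image'][120:270,230:380],(396,264))[:, :400]]))
E
```

```text
t: 11.58
ee_pos: [0.4167, 0.0331, 0.1296]
eef_rot: [-3.142, 0.0, 2.994]
wrist_force: [0.0, 0.4, 0.4]
gripper_width: 0.25
gripper_force: 58.8
spin -0.0002 (>=1 rows) offset after spin [ 0.0023 -0.0003  0.1241] norm 0.124 (>=1 rows)
```

View pics/hold2.png

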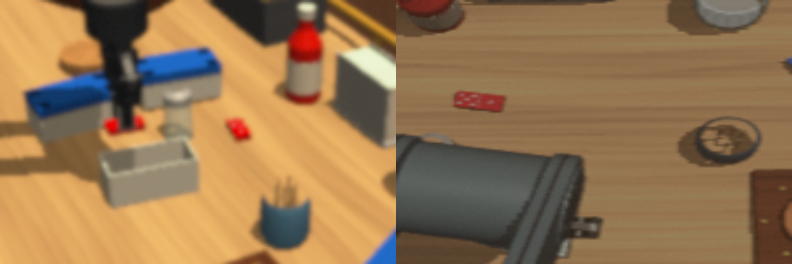

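The domino is held in the fingertips (side pixel about (267,177)). The last one is still out at side pixel (318,178).

```bash
python3 -m pendant '{"offset":[[0,0,0.06],[0,0,0.062],[0,0,0],[0,0,0],[0,0,0],[0,0,0],[0,0,-0.06],[0,0,-0.06],[0,0,0],[0,0,0]],"spin":[0,0,0,0,0,0,0,0,0,0],"gripper":[0.1,0.1,0.1,0.5,0.5,0.5,0.6,0.6,0.6,0.6]}'; python3 - <<'E'
from h import *; from go import plan
T=snap('top'); S=snap('side'); print(top(T,'red',(261,178),14,.011));print(top(S,'red',(318,178),12,.011))
plan(.6119,.0983,.128,79.5)
E
```

```text
t: 12.92
ee_pos: [0.4162, 0.0332, 0.1289]
eef_rot: [-3.142, 0.0, 2.994]
wrist_force: [-0.1, 0.4, -0.3]
gripper_width: 0.599
gripper_force: 0.0
(array([0.61177185, 0.09806588]), array([0.04756793, 0.0250069 ]), np.float64(79.15577386575285), np.float64(0.01051317642014915), (array([0.61193168, 0.09817399]), 0.0489366240799427, 0.025755247101187706, 79.78738403320312))
(array([0.60978651, 0.09500108]), array([0.05550478, 0.02450958]), np.float64(76.12738042908478), np.float64(0.012079192845848352), (array([0.60983825, 0.09436417]), 0.05674847587943077, 0.02444511279463768, 76.86969757080078))
spin -0.4886 (>=9 rows) offset after spin [-0.2493 -0.4524  0.0009] norm 0.517 (>=4 rows)
```

```bash
python3 -m pendant '{"offset":[[0,0,0],[0,0,0],[0,0,0],[0,0,0],[0,0,0],[0,0,0],[0,0,0],[0,0,0],[0,0,0]],"spin":[0.0568,0.0568,0.0568,0.0568,0.0568,0.0568,0.0568,0.0568,0.057],"gripper":[0.6,0.6,0.6,0.6,0.6,0.6,0.6,0.6,0.6]}';python3 -m pendant '{"offset":[[0.062,0.113,0],[0.062,0.113,0],[0.062,0.113,0],[0.063,0.113,0],[0,0,0],[0,0,0]],"spin":[0,0,0,0,0,0],"gripper":[0.6,0.6,0.6,0.6,0.6,0.6]}'; python3 go.py .6119 .0983 .0275 79.5
```

```text
t: 14.15
ee_pos: [0.4159, 0.0332, 0.1282]
eef_rot: [-3.14, 0.0, 1.382]
wrist_force: [0.6, -1.5, 0.4]
gripper_width: 0.6
gripper_force: 0.0
t: 14.9
ee_pos: [0.611, 0.0981, 0.1275]
eef_rot: [-3.138, 0.001, 1.388]
wrist_force: [0.1, 0.4, 0.0]
gripper_width: 0.6
gripper_force: 0.0
spin 0.0001 (>=1 rows) offset after spin [0.0009 0.0021 0.25  ] norm 0.250 (>=2 rows)
```

```bash
python3 -m pendant '{"offset":[[0,0,0.1],[0,0,0.1],[0,0,0.05],[0,0,0],[0,0,0],[0,0,0],[0,0,0],[0,0,0]],"spin":[0,0,0,0,0,0,0,0],"gripper":[0.6,0.6,0.6,0.6,0.2,0.1,0.1,0.1]}'; python3 -m pendant '{"offset":[[0,0,-0.1],[0,0,-0.1],[0,0,-0.05],[0,0,0],[0,0,0]],"spin":[0,0,0,0,0],"gripper":[0.1,0.1,0.1,0.1,0.1]}'; python3 go.py .4435 .029 .080 -8.4
```

```text
t: 15.9
ee_pos: [0.6133, 0.098, 0.031]
eef_rot: [3.139, -0.0, 1.388]
wrist_force: [-2.0, -0.1, 7.4]
gripper_width: 0.245
gripper_force: 59.6
t: 16.52
ee_pos: [0.6117, 0.0982, 0.1283]
eef_rot: [-3.14, 0.0, 1.388]
wrist_force: [0.3, 0.2, -0.9]
gripper_width: 0.25
gripper_force: 58.9
spin 0.4884 (>=9 rows) offset after spin [-0.3908  0.2325  0.1207] norm 0.470 (>=4 rows)
```

```bash
python3 -m pendant '{"offset":[[0,0,0],[0,0,0],[0,0,0],[0,0,0],[0,0,0],[0,0,0],[0,0,0],[0,0,0],[0,0,0]],"spin":[0.0543,0.0543,0.0543,0.0543,0.0543,0.0543,0.0542,0.0542,0.0542],"gripper":[0.1,0.1,0.1,0.1,0.1,0.1,0.1,0.1,0.1]}';python3 -m pendant '{"offset":[[-0.098,0.058,0],[-0.098,0.058,0],[-0.098,0.058,0],[-0.097,0.058,0],[0,0,0],[0,0,0]],"spin":[0,0,0,0,0,0],"gripper":[0.1,0.1,0.1,0.1,0.1,0.1]}'; python3 go.py .4435 .029 .080 -8.4
```

```text
t: 17.65
ee_pos: [0.6113, 0.0981, 0.1271]
eef_rot: [3.141, 0.003, -0.152]
wrist_force: [-0.2, 1.2, -0.8]
gripper_width: 0.247
gripper_force: 58.9
t: 18.4
ee_pos: [0.4444, 0.0291, 0.1287]
eef_rot: [-3.141, 0.0, -0.147]
wrist_force: [-0.4, -0.2, -0.5]
gripper_width: 0.254
gripper_force: 58.9
spin -0.0002 (>=1 rows) offset after spin [-0.0023  0.0007  0.1218] norm 0.122 (>=1 rows)
```

Release, raise, then retreat toward the lid and look at the tub.

```bash
python3 -m pendant '{"offset":[[0,0,0.06],[0,0,0.06],[0,0,0],[0,0,0],[0,0,0],[0,0,0],[0,0,-0.1],[0,0,-0.1],[0,0,0],[0,0,0]],"spin":[0,0,0,0,0,0,0,0,0,0],"gripper":[0.1,0.1,0.1,0.5,0.5,0.5,0.6,1,1,1]}'; python3 go.py .6312 -.2617 .16 28.9
```

```text
t: 19.65
ee_pos: [0.4438, 0.0292, 0.161]
eef_rot: [3.142, -0.0, -0.147]
wrist_force: [-0.0, -0.1, -0.4]
gripper_width: 1.0
gripper_force: 0.0
spin -0.2073 (>=4 rows) offset after spin [0.0587 0.8632 0.0026] norm 0.865 (>=6 rows)
```

```bash
python3 -m pendant '{"offset":[[0,0,0],[0,0,0],[0,0,0],[0,0,0],[0.01,0.144,0],[0.01,0.144,0],[0.01,0.144,0],[0.01,0.144,0],[0.01,0.144,0],[0.009,0.143,0]],"spin":[-0.052,-0.052,-0.052,-0.0513,0,0,0,0,0,0],"gripper":[1,1,1,1,1,1,1,1,1,1]}'; python3 -m pendant '{"offset":[[0,0,0],[0,0,0]],"spin":[0,0],"gripper":[1,1]}'
python3 - <<'E'
from h import *; from go import plan
T=snap('top'); S=snap('side'); cv2.imwrite('pics/tub2.png',np.hstack([cv2.resize(T['image'][120:280,200:420],None,fx=1.8,fy=1.8),cv2.resize(S['image'][120:280,200:420],None,fx=1.8,fy=1.8)]))
P=cloud(T); m=near(T['image'],'red',(285,240),25); print(P[m][:,2].max(),P[m].mean(0))
plan(.6312,-.2617,.03,28.9)
E
```

```text
t: 20.9
ee_pos: [0.6317, -0.2629, 0.1588]
eef_rot: [-3.139, 0.001, 0.504]
wrist_force: [0.7, 0.4, 0.3]
gripper_width: 0.997
gripper_force: 0.0
t: 21.15
ee_pos: [0.6305, -0.2609, 0.1588]
eef_rot: [-3.138, 0.002, 0.504]
wrist_force: [-0.3, 1.7, 0.1]
gripper_width: 1.0
gripper_force: 0.0
1.2324710755023158 [0.46958792 0.02064851 0.04615074]
spin 0.0003 (>=1 rows) offset after spin [-0.0009  0.0041  0.3255] norm 0.326 (>=3 rows)
```

View pics/tub2.png

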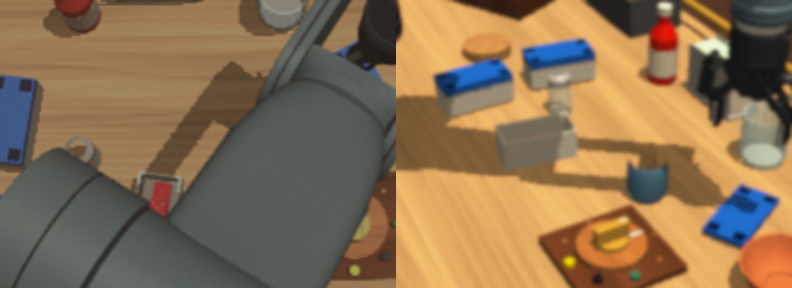

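```bash
python3 -m pendant '{"offset":[[-0.001,0.004,0.1],[0,0,0.1],[0,0,0.1],[0,0,0.03],[0,0,0.01],[0,0,0.005],[0,0,0],[0,0,0]],"spin":[0,0,0,0,0,0,0,0],"gripper":[1,1,1,1,1,1,1,1]}'; python3 go.py .6312 -.2617 .022 28.9;  python3 - <<'E'
from h import *
S=snap('side'); cv2.imwrite('pics/lidg.png',cv2.resize(S['image'][180:290,310:480],None,fx=4,fy=4))
E
```

```text
t: 22.25
ee_pos: [0.6326, -0.2635, 0.0243]
eef_rot: [3.14, -0.001, 0.505]
wrist_force: [-0.0, -0.3, -0.1]
gripper_width: 1.003
gripper_force: 0.0
spin 0.0000 (>=1 rows) offset after spin [-0.0008 -0.0057  0.0057] norm 0.008 (>=1 rows)
```

View pics/lidg.png

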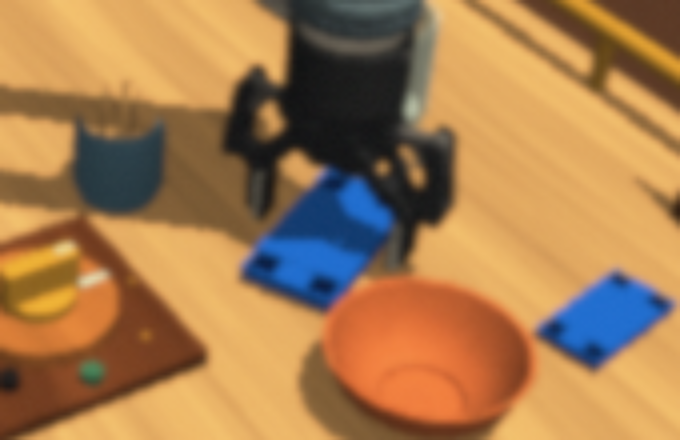

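The fingers straddle the middle lid's long edges at crop pixels (262,200) and (398,245). I'll go a little lower and close.

```bash
python3 -m pendant '{"offset":[[0,-0.003,0.008],[0,0,0],[0,0,0],[0,0,0],[0,0,0],[0,0,0],[0,0,0]],"spin":[0,0,0,0,0,0,0],"gripper":[1,1,0.8,0.6,0.6,0.6,0.6]}'
```

```text
t: 23.18
ee_pos: [0.6318, -0.2624, 0.0204]
eef_rot: [3.141, -0.0, 0.504]
wrist_force: [-0.6, -0.3, 4.0]
gripper_width: 0.723
gripper_force: 66.6
```

```bash
python3 -m pendant '{"offset":[[0,0,-0.05],[0,0,-0.1],[0,0,-0.1],[0,0,-0.1],[0,0,0],[0,0,0]],"spin":[0,0,0,0,0,0],"gripper":[0.6,0.6,0.6,0.6,0.6,0.6]}'; python3 go.py .45 -.33 .16 -8.4
```

```text
t: 23.92
ee_pos: [0.6309, -0.2618, 0.1596]
eef_rot: [-3.141, 0.001, 0.504]
wrist_force: [0.0, -0.8, -1.0]
gripper_width: 0.718
gripper_force: 66.1
spin 0.2073 (>=4 rows) offset after spin [-0.4224  0.2348 -0.0011] norm 0.483 (>=4 rows)
```

```bash
python3 -m pendant '{"offset":[[0,0,0],[0,0,0],[0,0,0],[0,0,0],[-0.105,0.059,0],[-0.106,0.059,0],[-0.106,0.058,0],[-0.106,0.058,0],[0,0,0],[0,0,0]],"spin":[0.052,0.052,0.052,0.0513,0,0,0,0,0,0],"gripper":[0.6,0.6,0.6,0.6,0.6,0.6,0.6,0.6,0.6,0.6]}'
python3 - <<'E'
from h import *; from go import plan
T=snap('top'); S=snap('side'); cv2.imwrite('pics/tub3.png',np.hstack([cv2.resize(T['image'][200:280,245:345],None,fx=4,fy=4),cv2.resize(T['image'][200:280,345:445],None,fx=4,fy=4)]))
P=cloud(T); m=(abs(P[...,0]-.445)<.09)&(abs(P[...,1]-.03)<.07)&(abs(P[...,2]-.05)<.008)
k=max(comps(m,20),key=lambda q:q[1][4])[0]; print(k.sum(),hullrect(T,k,.05))
k=(abs(P[...,0]-.4435)<.05)&(abs(P[...,1]-.03)<.02); print(np.percentile(P[k][:,2],[5,50,90,99]))
plan(.4435,.029,.16,-8.4)
E
```

```text
t: 25.18
ee_pos: [0.4503, -0.3296, 0.159]
eef_rot: [-3.14, 0.001, -0.148]
wrist_force: [0.3, 0.3, -0.7]
gripper_width: 0.717
gripper_force: 66.1
218 (array([0.44347048, 0.02901302]), 0.1182253509759903, 0.05967039242386818, -8.427574157714844)
[0.00029083 0.01356899 0.02484139 0.02961325]
spin 0.0002 (>=1 rows) offset after spin [-0.1498 -0.8836 -0.0018] norm 0.896 (>=6 rows)
```

View pics/tub3.png

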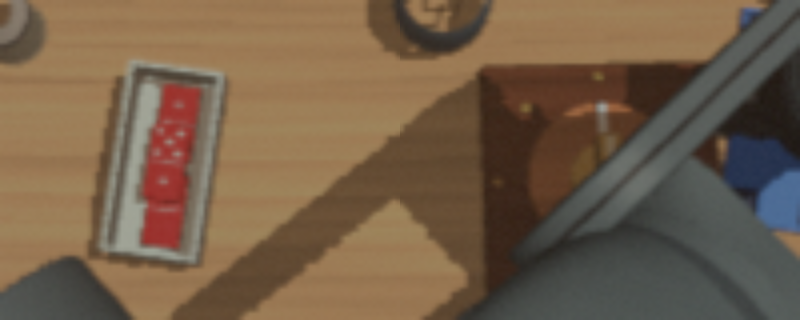

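The three dominoes lie flat in the tub (crop (145–200, 85–250)), with no other red out on the table. I'll carry the lid over now.

```bash
python3 -m pendant '{"offset":[[-0.025,-0.1473,0],[-0.025,-0.1473,0],[-0.025,-0.1473,0],[-0.025,-0.1473,0],[-0.025,-0.1473,0],[-0.025,-0.147,0],[0,0,0],[0,0,0],[0,0,0]],"spin":[0,0,0,0,0,0,0,0,0],"gripper":[0.6,0.6,0.6,0.6,0.6,0.6,0.6,0.6,0.6]}'; python3 go.py .4435 .029 .075 -8.4
```

```text
t: 26.4
ee_pos: [0.4432, 0.0275, 0.1599]
eef_rot: [3.141, -0.0, -0.148]
wrist_force: [0.1, 0.8, -0.2]
gripper_width: 0.715
gripper_force: 66.2
spin -0.0004 (>=1 rows) offset after spin [ 0.0003 -0.0038  0.2122] norm 0.212 (>=2 rows)
```

```bash
python3 -m pendant '{"offset":[[0,-0.0035,0.1],[0,0,0.1],[0,0,0.012],[0,0,0],[0,0,0]],"spin":[0,0,0,0,0],"gripper":[0.6,0.6,0.6,0.6,0.6]}'; python3 go.py .4435 .029 .064 -8.4
python3 -m pendant '{"offset":[[0,0,0.01],[0,0,0.01],[0,0,0.007],[0,0,0],[0,0,0]],"spin":[0,0,0,0,0],"gripper":[0.6,0.6,0.6,0.6,0.6]}'
```

```text
t: 27.02
ee_pos: [0.4443, 0.0291, 0.0765]
eef_rot: [3.141, -0.003, -0.147]
wrist_force: [-0.4, -0.0, -0.3]
gripper_width: 0.723
gripper_force: 66.1
spin -0.0003 (>=1 rows) offset after spin [-0.0019  0.0007  0.0313] norm 0.031 (>=1 rows)
t: 27.65
ee_pos: [0.4429, 0.0298, 0.0643]
eef_rot: [-3.142, 0.0, -0.147]
wrist_force: [-0.3, -0.8, 0.3]
gripper_width: 0.722
gripper_force: 66.3
```

```bash
python3 -m pendant '{"offset":[[0,0,0.002],[0,0,0],[0,0,0],[0,0,0],[0,0,-0.05],[0,0,-0.1],[0,0,-0.1],[0,0,0],[0,0,0]],"spin":[0,0,0,0,0,0,0,0,0],"gripper":[0.6,0.85,1,1,1,1,1,1,1]}'; python3 go.py .5798 .236 .16 -7.4
```

```text
t: 28.78
ee_pos: [0.4425, 0.0298, 0.163]
eef_rot: [3.142, 0.001, -0.147]
wrist_force: [0.3, -0.1, 0.2]
gripper_width: 1.0
gripper_force: 0.0
spin -0.0056 (>=1 rows) offset after spin [ 0.274  -0.5553  0.0075] norm 0.619 (>=5 rows)
```

```bash
python3 -m pendant '{"offset":[[0,0,0],[0.055,-0.111,0],[0.055,-0.111,0],[0.055,-0.111,0],[0.055,-0.111,0],[0.054,-0.111,0],[0,0,0],[0,0,0],[0,0,0]],"spin":[-0.0056,0,0,0,0,0,0,0,0],"gripper":[1,1,1,1,1,1,1,1,1]}'
python3 - <<'E'
from h import *; from go import plan
T=snap('top'); S=snap('side')
cv2.imwrite('pics/lid4.png',np.hstack([cv2.resize(T['image'][160:280,200:320],None,fx=3,fy=3),cv2.resize(S['image'][130:250,210:330],None,fx=3,fy=3)]))
print(top(T,'blue',(285,240),32,.06)); print(top(S,'blue',(278,190),32,.06))
plan(.5795,.2357,.057,-7.45)
E
```

```text
t: 29.9
ee_pos: [0.5794, 0.2346, 0.163]
eef_rot: [3.141, 0.001, -0.13]
wrist_force: [0.7, -0.6, -0.0]
gripper_width: 1.003
gripper_force: 0.0
(array([0.44362596, 0.0283094 ]), array([0.12113941, 0.06307638]), np.float64(-8.43946907087303), np.float64(0.05876508694794902), (array([0.44426984, 0.02850775]), 0.122094064950943, 0.06357362121343613, -8.562973022460938))
(array([0.44169835, 0.02326429]), array([0.11969891, 0.07599357]), np.float64(-5.2179057934746425), np.float64(0.06062336478750785), (array([0.44249001, 0.02429811]), 0.12371104210615158, 0.07773581892251968, -7.5739593505859375))
spin -0.0001 (>=1 rows) offset after spin [-0.001  -0.0023  0.2665] norm 0.266 (>=2 rows)
```

View pics/lid4.png

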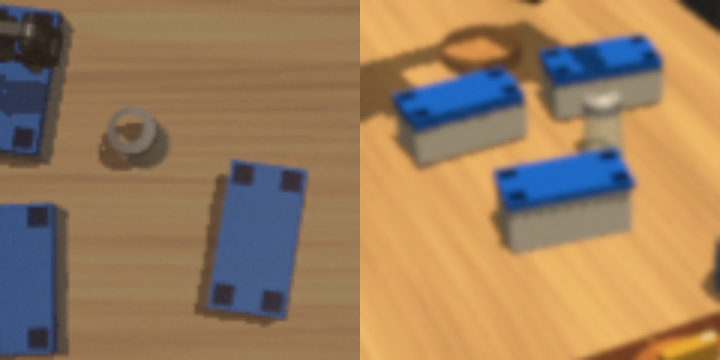

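The lid sits level and flush on the tub (top-view crop (205–305, 160–318)). Its top reads the same height as the 60 mm tubs.

```bash
python3 -m pendant '{"offset":[[-0.001,-0.002,0.1],[0,0,0.1],[0,0,0.066],[0,0,0],[0,0,0],[0,0,0],[0,0,0],[0,0,0],[0,0,0]],"spin":[0,0,0,0,0,0,0,0,0],"gripper":[1,1,1,1,0.8,0.6,0.6,0.6,0.6]}';python3 -m pendant '{"offset":[[0,0,-0.05],[0,0,-0.1],[0,0,-0.1],[0,0,-0.1],[0,0,-0.1],[0,0,0],[0,0,0]],"spin":[0,0,0,0,0,0,0],"gripper":[0.6,0.6,0.6,0.6,0.6,0.6,0.6]}'; python3 go.py .4440 .0284 .235 -8.45
```

```text
t: 31.12
ee_pos: [0.5814, 0.2367, 0.0594]
eef_rot: [-3.141, -0.004, -0.129]
wrist_force: [-0.2, -0.8, 7.5]
gripper_width: 0.722
gripper_force: 66.9
t: 32.0
ee_pos: [0.579, 0.2365, 0.2358]
eef_rot: [3.141, 0.002, -0.129]
wrist_force: [0.4, 0.1, -2.9]
gripper_width: 0.723
gripper_force: 66.6
spin 0.0058 (>=1 rows) offset after spin [-0.2574  0.5642  0.002 ] norm 0.620 (>=5 rows)
```

```bash
python3 -m pendant '{"offset":[[0,0,0],[-0.0515,0.113,0],[-0.0515,0.113,0],[-0.0515,0.113,0],[-0.0515,0.113,0],[-0.051,0.112,0],[0,0,0],[0,0,0],[0,0,0],[0,0,0]],"spin":[0.0058,0,0,0,0,0,0,0,0,0],"gripper":[0.6,0.6,0.6,0.6,0.6,0.6,0.6,0.6,0.6,0.6]}'
python3 - <<'E'
from h import *; from go import plan
T=snap('top'); S=snap('side'); print(top(S,'blue',(278,110),60,.235))
cv2.imwrite('pics/over5.png',cv2.resize(S['image'][60:240,190:370],None,fx=3,fy=3))
plan(.4445,.0285,.125,-8.45)
E
```

```text
t: 33.25
ee_pos: [0.4454, 0.0293, 0.2368]
eef_rot: [-3.141, 0.001, -0.146]
wrist_force: [0.7, 1.1, -2.3]
gripper_width: 0.728
gripper_force: 67.2
(array([0.40817258, 0.0268248 ]), array([0.08674463, 0.05189658]), np.float64(64.40151200415679), np.float64(0.23781913059893334), (array([0.40860873, 0.02590345]), 0.0921015590429306, 0.057232316583395004, 74.91967010498047))
spin 0.0004 (>=1 rows) offset after spin [-0.0017  0.002   0.2798] norm 0.280 (>=2 rows)
```

View pics/over5.png

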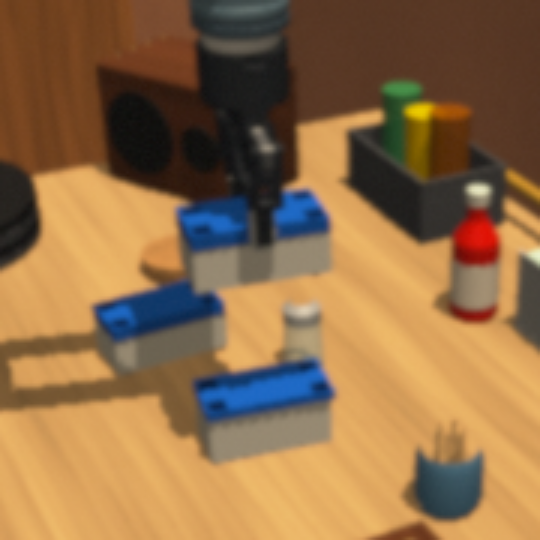

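The tub is held level over the lid, at crop pixels (180–330, 195–285), with the lid at (195–335, 362–410). Next I'll compare their end corners by ray casting, before lowering.

```bash
python3 - <<'E'
from h import *
S=snap('side'); im=S['image']; h=cv2.cvtColor(im,cv2.COLOR_BGR2HSV).astype(int); m=(h[...,0]>100)&(h[...,0]<120)&(h[...,1]>120)&(h[...,2]>50)
for (y0,y1,x0,x1,z) in((118,150,240,305,.2372),(172,205,245,310,.060)):
    v,u=np.nonzero(m[y0:y1,x0:x1]); u+=x0; v+=y0
    for q in(u.min(),u.max()):
        vv=v[u==q].mean(); print(q,round(vv,1),plane(S,[(q,vv)],z).round(4))
    q=v.min(); print('top',q,plane(S,[(u[v==q].mean(),q)],z).round(4))
E
```

```text
250 132.0 [[0.3868 0.0493 0.2372]]
298 133.5 [[ 0.4921 -0.0166  0.2372]]
top 124 [[0.4957 0.0478 0.2372]]
256 189.5 [[0.3891 0.051  0.06  ]]
299 190.0 [[ 0.4944 -0.008   0.06  ]]
top 180 [[0.5039 0.048  0.06  ]]
```

```bash
python3 -m pendant '{"offset":[[0.001,0.002,0.1],[0,0,0.1],[0,0,0.08],[0,0,0],[0,0,0]],"spin":[0,0,0,0,0],"gripper":[0.6,0.6,0.6,0.6,0.6]}'; python3 -m pendant '{"offset":[[0,0,0.01],[0,0,0.008],[0,0,0.006],[0,0,0],[0,0,0]],"spin":[0,0,0,0,0],"gripper":[0.6,0.6,0.6,0.6,0.6]}'
```

```text
t: 34.02
ee_pos: [0.4463, 0.0277, 0.1262]
eef_rot: [3.142, -0.002, -0.147]
wrist_force: [1.0, -0.2, -2.8]
gripper_width: 0.722
gripper_force: 67.2
t: 34.65
ee_pos: [0.4454, 0.0277, 0.1156]
eef_rot: [3.142, -0.0, -0.147]
wrist_force: [0.2, 0.5, -2.6]
gripper_width: 0.72
gripper_force: 67.2
```

```bash
python3 -m pendant '{"offset":[[0,0,0.004],[0,0,0],[0,0,0]],"spin":[0,0,0],"gripper":[0.6,0.6,0.6]}';  python3 -m pendant '{"offset":[[0,0,0],[0,0,0],[0,0,0],[0,0,-0.05],[0,0,-0.1],[0,0,-0.1],[0,0,-0.1],[0,0,0],[0,0,0]],"spin":[0,0,0,0,0,0,0,0,0],"gripper":[0.85,1,1,1,1,1,1,1,1]}'; python3 go.py .4123 .226 .25 2.3
```

```text
t: 35.02
ee_pos: [0.4455, 0.0277, 0.1144]
eef_rot: [3.142, -0.001, -0.147]
wrist_force: [-1.8, 0.2, 4.2]
gripper_width: 0.724
gripper_force: 68.1
t: 36.15
ee_pos: [0.445, 0.0278, 0.2532]
eef_rot: [-3.142, 0.001, -0.147]
wrist_force: [-0.6, -0.6, -0.4]
gripper_width: 0.996
gripper_force: 0.0
spin -0.0597 (>=2 rows) offset after spin [-0.0617 -0.4984  0.0081] norm 0.502 (>=4 rows)
```

Seated at the expected height. On to tub B.

```bash
python3 -m pendant '{"offset":[[0,0,0],[0,0,0],[-0.0155,-0.1246,0],[-0.0155,-0.1246,0],[-0.0155,-0.1246,0],[-0.0152,-0.1246,0],[0,0,0],[0,0,0],[0,0,0]],"spin":[-0.03,-0.0297,0,0,0,0,0,0,0],"gripper":[1,1,1,1,1,1,1,1,1]}'
python3 - <<'E'
from h import *; from go import plan
T=snap('top'); S=snap('side')
print(top(T,'blue',(285,240),32,.115)); print(top(T,'blue',(206,253),32,.06))
cv2.imwrite('pics/st6.png',np.hstack([cv2.resize(T['image'][160:280,180:340],None,fx=2.5,fy=2.5),cv2.resize(S['image'][90:230,200:360],None,fx=2.4,fy=2.15)[:300]]))
plan(.4123,.226,.057,2.3)
E
```

```text
t: 37.28
ee_pos: [0.4128, 0.2247, 0.2533]
eef_rot: [3.141, 0.001, 0.039]
wrist_force: [0.3, 0.4, 0.2]
gripper_width: 1.0
gripper_force: 0.0
(array([0.44267745, 0.02635734]), array([0.1208806 , 0.06342849]), np.float64(-9.4122948748402), np.float64(0.11397787571617368), (array([0.44382763, 0.02633713]), 0.12245765328407288, 0.06399907916784286, -8.722709655761719))
(array([0.40893713, 0.22363453]), array([0.11734121, 0.05995709]), np.float64(-3.308342199449214), np.float64(0.05962334931703006), (array([0.41266584, 0.22573273]), 0.12053874135017395, 0.06155907362699509, 1.797266960144043))
spin -0.0006 (>=1 rows) offset after spin [-0.0016 -0.0031  0.4917] norm 0.492 (>=4 rows)
```

View pics/st6.png

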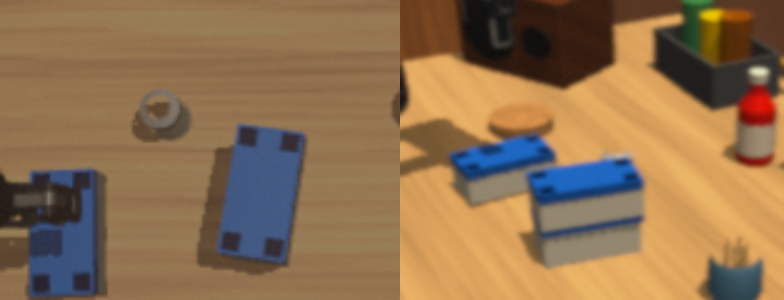

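```bash
python3 -m pendant '{"offset":[[-0.001,-0.003,0.1],[0,0,0.1],[0,0,0.1],[0,0,0.1],[0,0,0.091],[0,0,0],[0,0,0],[0,0,0]],"spin":[0,0,0,0,0,0,0,0],"gripper":[1,1,1,1,1,1,1,1]}';python3 -m pendant '{"offset":[[0,0,0],[0,0,0],[0,0,0],[0,0,0],[0,0,0]],"spin":[0,0,0,0,0],"gripper":[0.8,0.6,0.6,0.6,0.6]}';python3 -m pendant '{"offset":[[0,0,-0.05],[0,0,-0.1],[0,0,-0.1],[0,0,-0.1],[0,0,-0.1],[0,0,-0.1],[0,0,0],[0,0,0],[0,0,0]],"spin":[0,0,0,0,0,0,0,0,0],"gripper":[0.6,0.6,0.6,0.6,0.6,0.6,0.6,0.6,0.6]}'; python3 go.py .4453 .0275 .275 -8.6
```

```text
t: 38.38
ee_pos: [0.4136, 0.2273, 0.0592]
eef_rot: [-3.141, -0.003, 0.04]
wrist_force: [0.0, 0.3, 0.7]
gripper_width: 0.998
gripper_force: 0.0
t: 39.0
ee_pos: [0.4129, 0.2273, 0.0589]
eef_rot: [-3.141, -0.002, 0.04]
wrist_force: [-2.0, -1.7, 8.9]
gripper_width: 0.724
gripper_force: 63.8
t: 40.12
ee_pos: [0.4113, 0.2269, 0.2759]
eef_rot: [3.141, 0.003, 0.04]
wrist_force: [-0.1, 0.6, -2.5]
gripper_width: 0.722
gripper_force: 67.3
spin 0.0606 (>=2 rows) offset after spin [0.1586 0.4801 0.0022] norm 0.506 (>=4 rows)
```

```bash
python3 -m pendant '{"offset":[[0,0,0],[0,0,0],[0.0392,0.12,0],[0.0392,0.12,0],[0.0392,0.12,0],[0.0392,0.12,0],[0,0,0],[0,0,0],[0,0,0],[0,0,0]],"spin":[0.03,0.0306,0,0,0,0,0,0,0,0],"gripper":[0.6,0.6,0.6,0.6,0.6,0.6,0.6,0.6,0.6,0.6]}'; python3 go.py .4447 .0277 .180 -8.6
```

```text
t: 41.38
ee_pos: [0.4453, 0.029, 0.2774]
eef_rot: [-3.141, 0.0, -0.148]
wrist_force: [-0.5, 0.6, -2.5]
gripper_width: 0.727
gripper_force: 67.3
spin 0.0006 (>=1 rows) offset after spin [-0.0009  0.0035  0.2435] norm 0.243 (>=2 rows)
```

```bash
python3 -m pendant '{"offset":[[-0.001,0.003,0.1],[0,0,0.1],[0,0,0.043],[0,0,0],[0,0,0],[0,0,0]],"spin":[0,0,0,0,0,0],"gripper":[0.6,0.6,0.6,0.6,0.6,0.6]}'; python3 -m pendant '{"offset":[[0,0,0.01],[0,0,0.008],[0,0,0.006],[0,0,0],[0,0,0]],"spin":[0,0,0,0,0],"gripper":[0.6,0.6,0.6,0.6,0.6]}'
```

```text
t: 42.12
ee_pos: [0.4458, 0.0268, 0.1814]
eef_rot: [3.142, -0.002, -0.15]
wrist_force: [-0.1, -0.0, -2.7]
gripper_width: 0.723
gripper_force: 67.2
t: 42.75
ee_pos: [0.445, 0.0267, 0.1707]
eef_rot: [3.142, 0.0, -0.15]
wrist_force: [0.5, -0.2, -2.0]
gripper_width: 0.723
gripper_force: 67.2
```

```bash
python3 -m pendant '{"offset":[[0,0,0.005],[0,0,0],[0,0,0]],"spin":[0,0,0],"gripper":[0.6,0.6,0.6]}';  python3 -m pendant '{"offset":[[0,0,0],[0,0,0],[0,0,0],[0,0,-0.05],[0,0,-0.1],[0,0,-0.1],[0,0,0],[0,0,0]],"spin":[0,0,0,0,0,0,0,0],"gripper":[0.85,1,1,1,1,1,1,1]}'; python3 go.py .434 -.2445 .26 -1.9
```

```text
t: 43.12
ee_pos: [0.4451, 0.0267, 0.1689]
eef_rot: [3.142, -0.001, -0.15]
wrist_force: [-0.3, 0.2, 0.7]
gripper_width: 0.726
gripper_force: 67.7
t: 44.12
ee_pos: [0.4445, 0.0268, 0.2681]
eef_rot: [3.142, 0.001, -0.15]
wrist_force: [0.6, 0.5, 0.5]
gripper_width: 1.005
gripper_force: 0.0
spin -0.0373 (>=1 rows) offset after spin [-0.0038  0.6789  0.0202] norm 0.679 (>=5 rows)
```

```bash
python3 - <<'E'
from h import *
T=snap('top'); S=snap('side')
for c in(T,S):
    P=cloud(c); m=(np.hypot(P[...,0]-.432,P[...,1]+.2435)<.04)&(P[...,2]>.0525)&(P[...,2]<.066)
    k=max(comps(m,5),key=lambda q:q[1][4])[0]; print('bar',k.sum(),hullrect(c,k,.058),P[k].mean(0))
h=cv2.cvtColor(T['image'],cv2.COLOR_BGR2HSV).astype(int)
P=plane(T,np.c_[np.meshgrid(np.arange(640),np.arange(400))[0].ravel(),np.meshgrid(np.arange(640),np.arange(400))[1].ravel()],.026).reshape(400,640,3)
near_=np.hypot(P[...,0]-.432,P[...,1]+.2435)<.056
m=near_&(h[...,0]<14)&(h[...,1]>90)&(h[...,2]>95)
v,u=np.nonzero(m); cn=cv2.convexHull(P[v,u,:2].astype(np.float32)*1000); print('wheel',cv2.minEnclosingCircle(cn))
o=T['image']; cv2.imwrite('pics/st7.png',np.hstack([cv2.resize(o[200:290,350:440],None,fx=4.4,fy=4.4),cv2.resize(S['image'][60:240,210:390],None,fx=2.2,fy=2.2)]))
E
```

```text
bar 119 (array([ 0.43257338, -0.24467826]), 0.049048930406570435, 0.013934292830526829, 1.6907169818878174) [ 0.43307152 -0.24472327  0.0577427 ]
bar 121 (array([ 0.43169054, -0.24532568]), 0.05239406228065491, 0.020552044734358788, -0.4219207763671875) [ 0.43098201 -0.24532797  0.05843311]
wheel ((431.94207763671875, -243.1691436767578), 55.62875747680664)
```

View pics/st7.png

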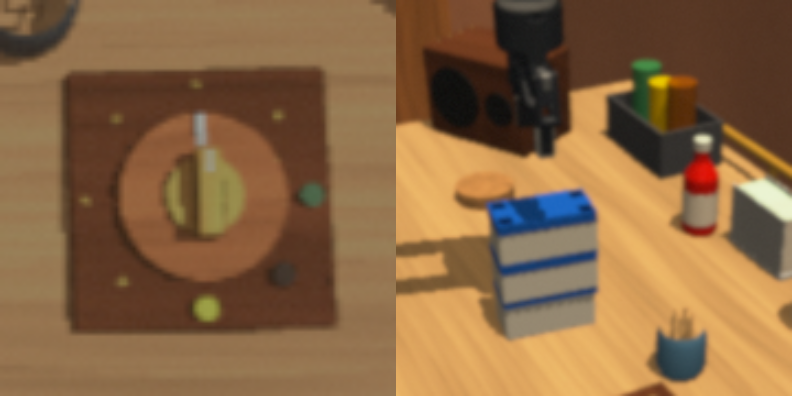

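The stack of two tubs on the lid stands square (side crop (490–597, 195–335)). In the top crop the knob bar is at (207,195), the pointer at (201,128) and green at (312,195), so a quarter turn clockwise is needed.

```bash
python3 -m pendant '{"offset":[[0,0,0],[-0.001,0.136,0],[-0.001,0.136,0],[-0.001,0.136,0],[-0.001,0.136,0],[-0.001,0.134,0],[0,0,0],[0,0,0],[0,0,0]],"spin":[-0.0497,0,0,0,0,0,0,0,0],"gripper":[0.5,0.5,0.5,0.5,0.5,0.5,0.5,0.5,0.5]}';python3 go.py .4323 -.2448 .057 0.8; python3 -c "
from h import *;print(sensors.sense()['joints'])"
```

```text
t: 45.35
ee_pos: [0.4445, -0.243, 0.2683]
eef_rot: [-3.141, 0.001, 0.007]
wrist_force: [0.6, 0.1, 0.1]
gripper_width: 0.501
gripper_force: 0.0
spin -0.0021 (>=1 rows) offset after spin [-0.0305  0.0041  0.5282] norm 0.529 (>=4 rows)
[-7.21012133e-01  1.72630510e-01  1.61564793e+00  3.02484141e-04
  1.35457054e+00  8.42374721e-01]
```

```bash
python3 -m pendant '{"offset":[[-0.031,0.004,0.1],[0,0,0.12],[0,0,0.12],[0,0,0.12],[0,0,0.068],[0,0,0],[0,0,0]],"spin":[-0.002,0,0,0,0,0,0],"gripper":[0.5,0.5,0.5,0.5,0.5,0.5,0.5]}';python3 -m pendant '{"offset":[[0,0,0],[0,0,0],[0,0,0],[0,0,0]],"spin":[0,0,0,0],"gripper":[0.2,0.05,0.05,0.05]}'
```

```text
t: 46.22
ee_pos: [0.433, -0.246, 0.0587]
eef_rot: [3.14, -0.001, 0.013]
wrist_force: [-0.4, -0.1, 0.3]
gripper_width: 0.499
gripper_force: 0.0
t: 46.72
ee_pos: [0.433, -0.2435, 0.0593]
eef_rot: [-3.138, -0.002, 0.011]
wrist_force: [2.6, 13.7, 13.1]
gripper_width: 0.156
gripper_force: 59.6
```

```bash
python3 -m pendant '{"offset":[[0,-0.006,-0.003],[0,0,0],[0,0,0],[0,0,0],[0,0,0],[0,0,0]],"spin":[0,0.05,0.05,0.05,0.05,0.05],"gripper":[0.05,0.05,0.05,0.05,0.05,0.05]}';python3 -m pendant '{"offset":[[0,0,0],[0,0,0],[0,0,0],[0,0,0],[0,0,0],[0,0,0],[0,0,0]],"spin":[0.05,0.05,0.05,0.05,0.05,0,0],"gripper":[0.05,0.05,0.05,0.05,0.05,0.05,0.05]}'
```

```text
t: 47.48
ee_pos: [0.4333, -0.2425, 0.0594]
eef_rot: [-3.139, -0.001, -0.779]
wrist_force: [6.5, 7.8, -1.6]
gripper_width: 0.152
gripper_force: 60.5
t: 48.35
ee_pos: [0.4341, -0.2422, 0.0594]
eef_rot: [-3.138, 0.002, -1.56]
wrist_force: [9.3, 8.8, -2.1]
gripper_width: 0.151
gripper_force: 60.3
```

Release, rise and move aside to look.

```bash
python3 -m pendant '{"offset":[[0,0,0],[0,0,0],[0,0,0],[0,0,-0.1],[0,0,-0.12],[0,0,-0.12],[0,0,-0.12],[-0,0,0],[0,0,0]],"spin":[0,0,0,0,0,0,0,0,0],"gripper":[0.3,0.5,0.5,0.5,0.5,0.5,0.5,0.5,0.5]}';python3 -m pendant '{"offset":[[0.14,0,0],[0.14,0,0],[0.14,0,0],[0,0,0],[0,0,0]],"spin":[0,0,0,0,0],"gripper":[0.5,0.5,0.5,0.5,0.5]}'
python3 - <<'E'
from h import *
T=snap('top'); S=snap('side'); o=T['image']
print(top(T,'white',(418,243),12,.026)[0],top(T,'green',(421,244),6,.022)[0])
print(top(T,'blue',(285,240),36,.17))
P=cloud(S);print([(k[2].round(),k[1][4]) for k in comps(masks(S['image'])['red'],10)])
cv2.imwrite('pics/fin.png',np.hstack([cv2.resize(o[80:290,220:440],None,fx=1.8,fy=1.8),cv2.resize(S['image'][100:310,220:440],None,fx=1.8,fy=1.8)]))
E
```

```text
t: 49.48
ee_pos: [0.4317, -0.2436, 0.2422]
eef_rot: [3.141, 0.0, -1.559]
wrist_force: [0.3, 1.2, -1.2]
gripper_width: 0.494
gripper_force: 0.0
t: 50.1
ee_pos: [0.4334, -0.4108, 0.2405]
eef_rot: [3.139, 0.004, -1.559]
wrist_force: [0.1, 0.5, -0.7]
gripper_width: 0.499
gripper_force: 0.0
[ 0.43342371 -0.28383695] [nan nan]
(array([0.44354298, 0.02522327]), array([0.12162973, 0.06391429]), np.float64(-9.275667608613503), np.float64(0.1689124627508518), (array([0.44443077, 0.02514625]), 0.12285075336694717, 0.06445722281932831, -9.199409484863281))
[(array([343., 141.]), np.int32(35))]
```

View pics/fin.png

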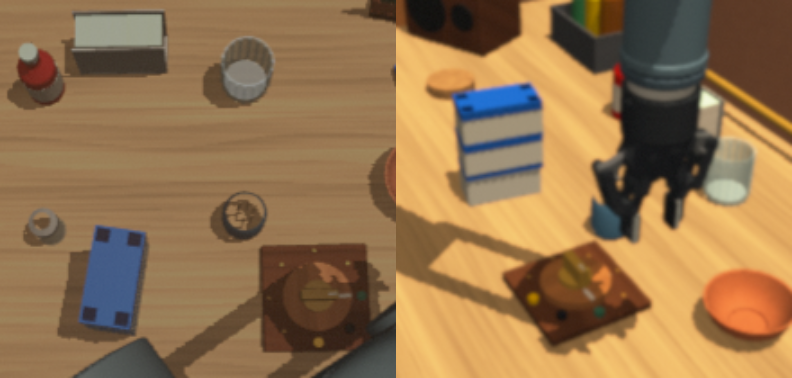

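The stack stands square at (80–145, 227–330) in the top crop. The pointer lies toward the green stud at (362,295), the bystanders are in place, and no red is left out.

```bash
python3 -c "
from h import *;print(arm.sign_off())"
```

```text
the job is handed in; nothing more can be done
None
```

I handed the job in after about 50 s of robot time, and no verdict was returned: all three dominoes are in the tub, the middle lid is seated with both closed tubs stacked on it, the score wheel's pointer is at the green stud, and the four bystanders stayed in place.

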